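Open the child-resistant dosing bottle and prime its pump

ROBOT

A 7-joint arm with a two-finger parallel gripper is mounted at the origin on the work surface. World frame = base frame: x ahead of the robot, y to its left, z up, the work surface at z = 0. Lengths are in m, angles in rad, forces in N, time in s.
With the tool pointing down it reaches from about 0.35 to 0.9 m from the base axis. Payload 8.1 kg.
Tool frame: the origin (TCP) lies at the very end of the fingers, on their centre line; the grasp point (between the pads) lies 19 mm behind it; z points along the fingers, y is the direction in which the jaws open and shut (so a half turn about z gives the same grasp; the last joint's range is limited). The gripper opens to 92 mm and grips with 3 to 60 N. Pads are 19 mm wide; open, the fingers measure 130 mm over their backs; the gripper's body (75 mm by 190 mm) begins 47 mm behind the grasp point.
Start: joints at [1.242, 0.434, 0.025, 1.573, -0.012, 1.134, -0.075], TCP at [0.14, -0.609, 0.203] pointing down, gripper open.
Joint ranges: [-2.62, 2.62], [-0.44, 2.09], [-1.27, 1.32], [0.08, 2.57], [-1.32, 4.46], [0.12, 2], [-2.74, 2.74]. Speed limits (rad/s): [2.22, 2.22, 3.01, 3.01, 3.14, 3.14, 3.14].

INTERFACE

Orientations are given as a rotation vector (axis times angle).
In Python, from workcell import r gives the robot as it stands.
- The arm moves only by the shell command python3 -m crank 'ROWS'. ROWS is text: rows parted by semicolons, each of 5 numbers parted by spaces: the shift along the tool's x, y, z in m, then the turn about the tool's z in degrees, then the finger opening in m, from 0 to 0.0918. In form: dx dy dz turn hand; .... A call has 1 to 10 rows; each row is the pose to reach, as a shift and turn from the pose commanded when the call began, along the tool's axes at that moment; what a row does not reach only later rows make up. A row lasts 1/8 s, in which the tool goes at most 62.5 mm and 10.7 degrees, less where a joint would pass 70% of its speed; a pose out of reach is approached as far as the arm can. A call with a gripper value outside its range is refused whole. The fingers move at their own pace and stop on an object; the grip force is fixed at half the most. Time passes only in rows, so rows that repeat a pose let the fingers close. It gives the time, the measured TCP pose, the force and the opening at its end, in the units of the state.
- r.get_obs(): the state, without advancing time (a new reading comes with each control period).
- r.snapshot(name): name is "scene" or "top" or "wrist"; returns a dict with "color" (480x640x3 uint8, red, green, blue), "fx", "fy", "cx", "cy" (pixels), "pose" (4x4, takes a point from camera to world coordinates); the wrist camera has in their place "hand_eye" (4x4, takes a point from camera to tool coordinates, whose origin is the TCP and whose axes are the flange's). Camera axes: x right, y up, looking along -z (the intrinsics and any distortion apply to the point x, -y, -z); pixel columns grow to the right and rows downward; lengths in m; the calibration is good to about 2 mm. A picture is of the moment at which its call begins: read the wrist's pose just before it. There is no depth.
- r.job_done(): hands the job in, once; it reports no verdict.
Trained networks look in a picture, given as the dict that the camera call returned (one of the last four; its "shot" number tells which), for a name from the list of things; names that differ only in an ending like _2 or _b are one class to them, and where a whole thing is asked for, a point or a joint stands for the part that bears it (a point fixed in the world has none). Each returns a list of dicts, best first, with "conf" (0 to 1); they miss things now and then, are a little off and sometimes report something else, mostly with a low value. They report only what shows in the picture. A call takes as long as a camera call. They do not tell look-alikes from the thing itself.
- r.look_for(query, picture): "point" ([row, column] in pixels, amid what is visible of it).
- r.cut_out(query, picture): "pixels" (480x640 bool, what is visible of it) and "point" ([row, column] in pixels, amid what is visible of it).
- r.tip_of(query, picture): "point" ([row, column] in pixels: a listed point, or the origin of a listed thing).
The state is a dict: "t": time; "joints": joint angles; "joint_velocities": joint speeds; "joint_torque": joint torques, N m; "ee_pos": TCP position; "tcp_rot": TCP orientation; "contact_force": force on the tool from outside, world axes, zero at the start; "torque": the same for the moment, N m; "finger_gap": finger opening in m.
Only numpy, scipy, OpenCV 4.12 (cv2) and the standard library are available. Lean on these libraries where they do the work, as an engineer would, in place of code of your own. Each camera call takes 0.05 s, during which the arm holds its last target. There are 200 camera calls.

TASK

Open the resin-liquid dosing bottle: push its child-resistant cap down hard and, while it is down, turn it counter-clockwise (seen from above) until it is free, then lift it straight off and set it gently down, standing on its rim and well inside the round orange tray. Then press the blue pump head straight down with the fingers, past its soft first stop, all the way to the stiffer second stop, and let it come fully up again. Leave the cup, the dropper bottle and the stone model where they are.

Things in the scene. Friction and masses are not known exactly. Their poses are not given: they have to be found in the camera images.
- dosing_bottle: amber bottle, 84 mm diameter, clamped in a dark 130 mm square steel holder; cannot move. Origin: centre of the holder's underside, on the work surface; z up is its axis. Shoulder from 42 mm radius at 88 mm height to 26 mm at 112 mm; grey neck 36 mm diameter up to 150 mm, three lugs of 22 mm radius. Red mark on the shoulder: cap shut; green mark, 63 degrees counter-clockwise: cap free.
- cap: white ribbed hollow cap, loose, 55 mm diameter, 61 mm tall, 50 g; origin: centre of its rim (underside), z up. Red stripe on its -x side and top. Shut: rim 130 mm, top 191 mm above the work surface, x axis along the bottle's x. Grip its side anywhere, best 20 to 30 mm below the top, clear of the collar below. Once free it must rise 50 mm straight up to clear the pump head.
- lock_collar (a joint): sprung black collar, 56 mm diameter, under the cap's rim; value = how far the cap has pushed it down, 0 to 0.009 m; 9 N to begin, 15.5 N at the limit. At 0 teeth block the cap after 3 degrees; 6 mm or more down (best 7 to 9) it turns past them. Keep it down up to 43 degrees of turn; from 46 to 80 degrees (best 63) from shut the cap is free to lift off.
- pump_top (a point): centre of the top face of the blue pump head (flat disc, 30 mm diameter, 9 mm thick), hidden inside the cap until the cap is off; 175 mm above the work surface when up, 162 mm when fully down. It moves straight down.
- pump_head (a joint): soft first stage of the pump, 0 (up) to 0.008 m (first stop); 1 N to begin, 5 N at the first stop; springs back
- pump_stem (a joint): stiff second stage, moves only after the first stop: 0 (up) to 0.005 m (second stop); begins at 9 N, 14 N at the second stop, which is rigid; springs back
- cap_tray: round orange tray, fixed, 132 mm diameter, 10 mm high rim 4 mm thick, inner floor 4 mm above the work surface; origin at the centre of its underside
- mixing_cup: white ceramic mixing cup, 56 mm diameter, 40 mm tall, loose; origin at the centre of its underside; leave it alone
- dropper_bottle: small amber dropper bottle with black cap, 34 mm diameter, 70 mm tall, loose; origin at the centre of its underside; leave it alone
- stone_model: plaster dental model with an arch of teeth, 55 x 65 x 27 mm, loose; origin at the centre of its underside; leave it alone
There are look-alikes about, which are no part of the job. There is more than one size of the dosing_bottle; the job needs the middle-sized.

How it is judged:
On the way, in this order (a step that is already met when the one before it is completed fails the run):
1. the cap is turned more than 23 degrees while it is pressed down more than 4 mm (value of joint lock_collar above 0.004 m and angle between the x axis of cap and the x axis of dosing_bottle, either way round above 0.4 rad), for 0.04 s.
2. the cap stands in the tray, upright, its centre within 30 mm of the tray's centre, let go (horizontal distance between cap and cap_tray below 0.03 m and z of cap in the frame of cap_tray below 0.008 m and angle between cap's own z axis and vertical below 0.1 rad and contact force between cap and the fingers below 0.1 N and linear speed of cap below 0.02 m/s), for 0.2 s.
3. the fingers press the pump head through the first stop to the second (second stage more than 4 mm down) (value of joint pump_head above 0.007 m and value of joint pump_stem above 0.004 m and contact force between pump_head and the fingers above 2 N), for 0.04 s.
At the end, for the whole second after the job is handed in: the cap stands upright on its rim on the tray's floor, its centre within 30 mm of the tray's centre, at rest, and the pump head is fully up again (both stages within 1 mm) (value of joint each of pump_head, pump_stem below 0.001 m and horizontal distance between cap and cap_tray below 0.03 m and z of cap in the frame of cap_tray below 0.008 m and angle between cap's own z axis and vertical below 0.1 rad and linear speed of cap below 0.02 m/s); the robot touches nothing.
It fails at once if the cap is dropped (more than 0.65 m/s while not held) (linear speed of cap above 0.65 m/s and contact force between cap and the fingers below 0.1 N).
It fails at once if the mixing cup, dropper bottle or stone model is moved more than 25 mm or tipped over (distance of any of mixing_cup, dropper_bottle, stone_model from where it was at the start of the episode above 0.025 m or angle between any of mixing_cup, dropper_bottle, stone_model's own z axis and vertical above 0.6 rad).
It also fails if it takes over 56 s, if anything falls off the work surface, if the arm or the gripper's body presses on something with over 40 N, if the wrist force passes 120 N, or if a joint passes its speed limit or range.

## Working session

There is one attempt and no reset: what is moved stays moved. The work goes in short steps, Python scripts to look and compute and a shell command to move; the robot and the scene stay as the last step left them, time stands still between calls to the robot, and variables do not carry over. Pictures are saved under pics/ and viewed, about 8 in all and at most 12, crops included, and the job is handed in when it is done.

```bash
mkdir -p pics; ls; python3 - <<'E'
from workcell import r
import cv2
print(r.get_obs())
for n in ("scene","top"):
    p=r.snapshot(n); cv2.imwrite(f"pics/{n}0.png",p["color"][:,:,::-1])
    print(n,p["fx"],p["fy"],p["cx"],p["cy"],p["pose"].round(4).tolist(),[k for k in p if k not in("color",)])
    for q in ("dosing_bottle","cap","cap_tray"):
        print(q,[(round(d["conf"],2),[round(float(v)) for v in d["point"]]) for d in r.tip_of(q,p)])
E
```

```text
pics
{'t': 0.0, 'joints': array([ 1.24237863,  0.43520085,  0.02495549,  1.57408878, -0.0115983 ,
        1.13401195, -0.07513799]), 'joint_velocities': array([-0.00054822,  0.00067311, -0.0007599 ,  0.00140132,  0.00059063,
        0.00013482, -0.00010971]), 'joint_torque': array([-2.85375072e-04, -6.67874622e+01,  9.84750688e-01, -3.14462829e+01,
       -6.04867330e-02,  4.29584796e-02,  1.86236693e-04]), 'ee_pos': array([ 0.13976664, -0.60860712,  0.20196177]), 'tcp_rot': array([-3.12008167e+00, -3.53645554e-01,  4.87396010e-04]), 'contact_force': array([-0.14656671, -0.01633925,  0.54447618]), 'torque': array([ 0.01861453, -0.00543005,  0.04986917]), 'finger_gap': 0.09181942403890206}
scene 511.1150909670781 511.1150909670781 325.4878881703558 236.32523138751128 [[0.8658, -0.3421, 0.3651, 1.0488], [0.5003, 0.6029, -0.6215, -0.746], [-0.0075, 0.7207, 0.6932, 0.863], [0.0, 0.0, 0.0, 1.0]] ['fx', 'fy', 'cx', 'cy', 'pose', 'shot']
dosing_bottle [(0.89, [424, 197]), (0.77, [282, 266]), (0.62, [317, 388])]
cap [(0.66, [238, 258])]
cap_tray [(0.62, [196, 342])]
top 573.4854211456478 573.4854211456478 318.45852585481475 238.7243221054206 [[0.028, 0.9974, -0.0667, 0.5709], [-0.9996, 0.028, -0.0017, -0.1049], [0.0002, 0.0667, 0.9978, 1.3095], [0.0, 0.0, 0.0, 1.0]] ['fx', 'fy', 'cx', 'cy', 'pose', 'shot']
dosing_bottle [(0.85, [258, 493]), (0.65, [163, 328]), (0.63, [290, 345])]
cap [(0.97, [289, 348])]
cap_tray [(0.71, [283, 190]), (0.35, [291, 349])]
```

View pics/scene0.png

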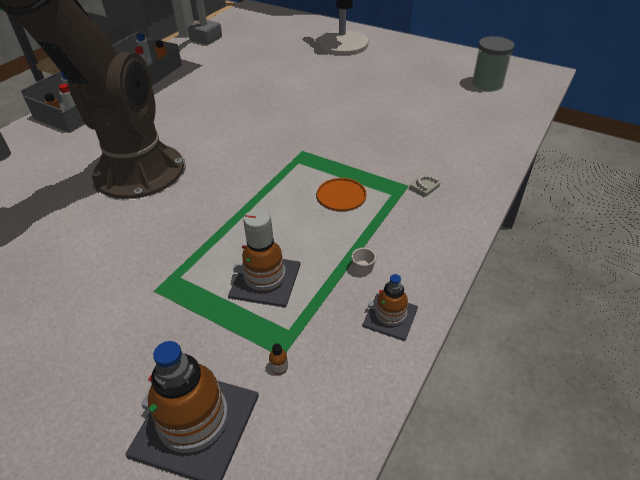

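View pics/top0.png

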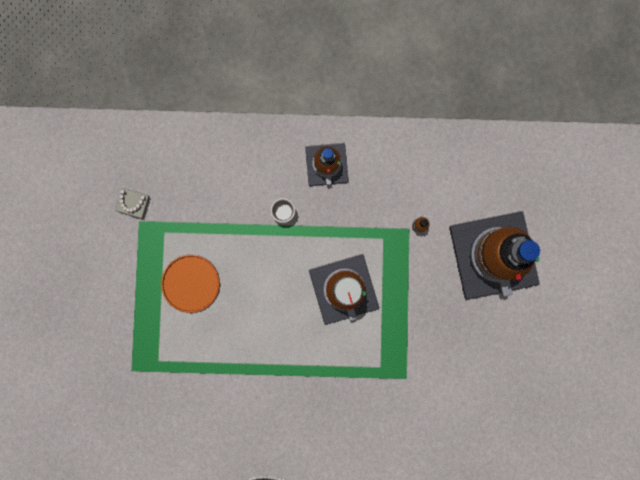

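Top view: the middle-sized bottle, with the white cap, is at about (348,290), its stripe pointing down and slightly right. The tray is at (190,283), the cup at (283,212), the dropper at (421,225) and the stone model at (132,203). The scene view agrees, with the cap at (258,230) and the tray at (341,194).

```bash
cat > h.py <<'E'
import numpy as np, cv2
from workcell import r
from scipy.spatial.transform import Rotation as R
def tool():
    o=r.get_obs(); T=np.eye(4); T[:3,:3]=R.from_rotvec(o["tcp_rot"]).as_matrix(); T[:3,3]=o["ee_pos"]; return T,o
def cam(name):
    T,o=tool(); p=r.snapshot(name)
    p["W"]=p["pose"] if "pose" in p else T@p["hand_eye"]; return p
def ray(p,px):   # px=[row,col]
    d=np.array([(px[1]-p["cx"])/p["fx"],-(px[0]-p["cy"])/p["fy"],-1.]); return p["W"][:3,3],p["W"][:3,:3]@d
def onz(p,px,z):
    c,d=ray(p,px); return c+d*(z-c[2])/d[2]
def ellipse(mask):   # outline ellipse centre [row,col], axes
    c=max(cv2.findContours(mask.astype(np.uint8),cv2.RETR_EXTERNAL,cv2.CHAIN_APPROX_NONE)[0],key=cv2.contourArea)
    e=cv2.fitEllipse(cv2.convexHull(c)); return [e[0][1],e[0][0]],e[1]
E
python3 - <<'E'
from h import *
p=cam("top")
for q,z in (("cap",.191),("cap_tray",.010)):
    for d in r.cut_out(q,p)[:2]:
        e,a=ellipse(d["pixels"]); print(q,round(d["conf"],2),np.round(e),np.round(a,1),onz(p,e,z).round(4))
a=onz(p,[290,348],.191);b=onz(p,[303,351.5],.191);print("stripe dir",a-b)
p=cam("scene")
for q,z in (("cap",.16),("cap_tray",.010)):
    for d in r.cut_out(q,p)[:2]:
        e,a=ellipse(d["pixels"]); print(q,round(d["conf"],2),np.round(e),np.round(a,1),onz(p,e,z).round(4))
T,o=tool();print(T.round(3), r.snapshot("wrist")["hand_eye"].round(3))
E
```

```text
cap_tray 0.85 [283. 191.] [57.4 58.4] [0.5489 0.1833 0.01  ]
stripe dir [0.02493045 0.00740564 0.        ]
cap 0.91 [228. 258.] [29.9 41.7] [ 0.5484 -0.163   0.16  ]
cap_tray 0.93 [194. 341.] [34.  50.3] [0.5555 0.1769 0.01  ]
[[ 0.975  0.224  0.     0.14 ]
 [ 0.224 -0.975 -0.    -0.609]
 [ 0.     0.    -1.     0.203]
 [ 0.     0.     0.     1.   ]] [[-0.     0.951  0.311  0.085]
 [ 1.     0.     0.    -0.001]
 [ 0.     0.311 -0.951 -0.183]
 [ 0.     0.     0.     1.   ]]
```

```bash
python3 -m crank '0.01 -0.007 -0.02 0 0.0918; 0.05 -0.035 -0.06 0 0.0918; 0.1 -0.07 -0.098 0 0.0918; 0.15 -0.104 -0.098 0 0.0918; 0.2 -0.138 -0.098 0 0.0918; 0.25 -0.173 -0.098 0 0.0918; 0.3 -0.207 -0.098 0 0.0918; 0.35 -0.242 -0.098 0 0.0918; 0.4 -0.276 -0.098 0 0.0918; 0.44 -0.304 -0.098 0 0.0918' && python3 -m crank '0.03 -0.02 0 0 0.0918; 0.05 -0.035 0 0 0.0918; 0.057 -0.04 0 0 0.0918; 0.057 -0.04 0 0 0.0918; 0.057 -0.04 0 0 0.0918; 0.057 -0.04 0 0 0.0918'
python3 - <<'E'
from h import *
p=cam("wrist"); cv2.imwrite("pics/w1.png",p["color"][:,:,::-1])
T,o=tool(); print(o["t"],o["joints"].round(2),T.round(3).tolist())
for d in r.cut_out("cap",p)[:2]:
    e,a=ellipse(d["pixels"]); print(round(d["conf"],2),np.round(e),np.round(a,1),onz(p,e,.191).round(4))
for q in("dosing_bottle","cap"):
    print(q,[(round(d["conf"],2),np.round(d["point"])) for d in r.tip_of(q,p)])
E
```

```text
t: 2.0
ee_pos: [0.5024, -0.2112, 0.3025]
tcp_rot: [3.121, 0.357, 0.003]
contact_force: [-0.0, -0.6, -0.4]
finger_gap: 0.0911
t: 2.75
ee_pos: [0.5467, -0.1637, 0.3009]
tcp_rot: [3.121, 0.351, -0.0]
contact_force: [-0.1, 0.2, -1.6]
finger_gap: 0.092
2.8 [ 0.41  0.3  -0.28  1.54  0.09  1.32 -1.23] [[0.975, 0.222, -0.0, 0.547], [0.222, -0.975, -0.0, -0.164], [-0.0, 0.0, -1.0, 0.301], [0.0, 0.0, 0.0, 1.0]]
0.66 [220. 322.] [67.6 77.4] [ 0.5534 -0.1609  0.191 ]
dosing_bottle [(0.97, array([177., 600.])), (0.74, array([183., 323.]))]
cap [(0.73, array([209., 324.]))]
```

View pics/w1.png

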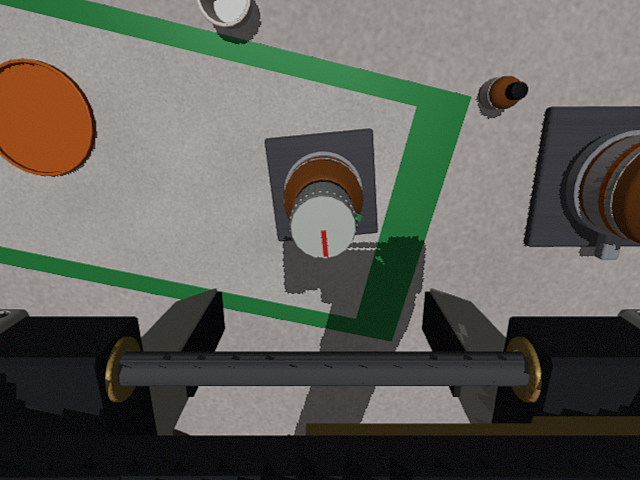

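The wrist view shows the cap's top disc centred near (row 226, col 323) with its stripe pointing down. The holder is square to the cap and there is free room for the fingers. The network's mask includes the cap's side, so I'll fit the top face itself.

```bash
python3 - <<'E'
from h import *
for n,c0,(lo,hi) in (("wrist",(226,323),(28,38)),("top",(290,348),(10,18))):
    p=cam(n); s=4; k=60 if n=="wrist" else 30
    g=cv2.cvtColor(p["color"],cv2.COLOR_RGB2GRAY)[c0[0]-k:c0[0]+k,c0[1]-k:c0[1]+k]
    g=cv2.GaussianBlur(cv2.resize(g,None,fx=s,fy=s,interpolation=cv2.INTER_CUBIC),(0,0),2)
    h=cv2.HoughCircles(g,cv2.HOUGH_GRADIENT,1,20,param1=80,param2=15,minRadius=lo*s,maxRadius=hi*s)
    for x,y,rad in h[0][:3]:
        px=[(y+.5)/s-.5+c0[0]-k,(x+.5)/s-.5+c0[1]-k]; print(n,np.round(px,1),rad/s,onz(p,px,.191).round(4), "exp r",p["fx"]*.0275/(p["W"][2,3]-.191))
E
```

```text
wrist [225.2 323.5] 32.925 [ 0.5498 -0.1621  0.191 ] exp r 36.04861629164373
wrist [230.2 324. ] 33.725 [ 0.5459 -0.1634  0.191 ] exp r 36.04861629164373
wrist [211.  323.5] 28.95 [ 0.5611 -0.1595  0.191 ] exp r 36.04861629164373Traceback (most recent call last):
  File "<stdin>", line 7, in <module>
TypeError: 'NoneType' object is not subscriptable
```

```bash
python3 -m crank '0.002 -0.001 0.03 0 0.0918; 0.002 -0.001 0.07 0 0.0918; 0.002 -0.001 0.11 0 0.0918; 0.002 -0.001 0.135 0 0.0918; 0.002 -0.001 0.148 0 0.0918; 0.002 -0.001 0.151 0 0.0918; 0.002 -0.001 0.151 0 0.0918; 0.002 -0.001 0.151 0 0.0918' && python3 -m crank '0 0 0 0 0.06; 0 0 0 0 0.04; 0 0 0 0 0.02;0 0 0 0 0.02;0 0 0 0 0.02;0 0 0 0 0.02; 0 0 0 0 0.02; 0 0 0 0 0.02'
```

```text
t: 4.05
ee_pos: [0.5497, -0.1614, 0.1508]
tcp_rot: [3.121, 0.354, 0.003]
contact_force: [0.2, -0.4, -0.1]
finger_gap: 0.0921
t: 5.05
ee_pos: [0.5492, -0.1617, 0.1499]
tcp_rot: [3.121, 0.353, 0.0]
contact_force: [0.4, -3.0, 2.1]
finger_gap: 0.0536
```

```bash
python3 -m crank '0 0 0.002 0 0.02; 0 0 0.004 0 0.02; 0 0 0.006 0 0.02; 0 0 0.008 0 0.02; 0 0 0.008 0 0.02; 0 0 0.008 0 0.02'; python3 - <<'E'
from h import *
p=cam("wrist"); cv2.imwrite("pics/w2.png",p["color"][:,:,::-1])
T,o=tool(); print(o["joints"].round(2),o["contact_force"].round(1),o["ee_pos"].round(4))
E
```

```text
t: 5.8
ee_pos: [0.5494, -0.1617, 0.1429]
tcp_rot: [3.121, 0.353, 0.002]
contact_force: [-3.1, -2.5, 11.7]
finger_gap: 0.0534
[ 0.4   0.43 -0.28  1.76  0.14  0.97 -1.28] [-2.4 -2.  12. ] [ 0.5494 -0.1617  0.1429]
```

View pics/w2.png

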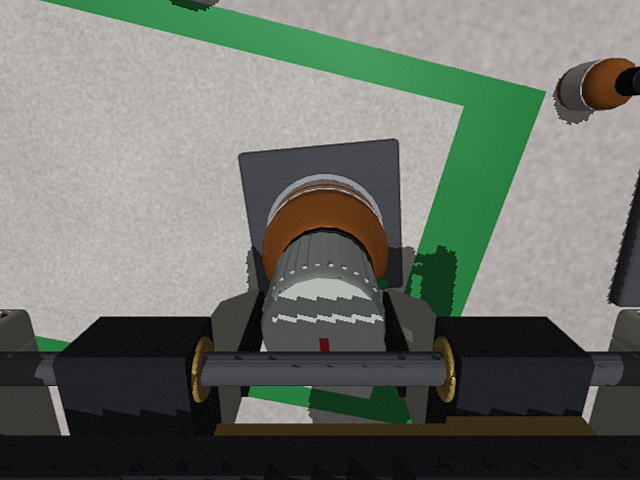

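The wrist view shows the cap held between the pads at about (row 300, col 325), with its stripe at (345,325). The 12 N reading suggests only about 4–5 mm of collar travel, so I'll press further.

```bash
python3 -m crank '0 0 0.001 0 0.02; 0 0 0.002 0 0.02; 0 0 0.002 0 0.02; 0 0 0.002 0 0.02'
```

```text
t: 6.35
ee_pos: [0.5495, -0.1616, 0.1412]
tcp_rot: [3.121, 0.353, 0.002]
contact_force: [-3.3, -2.2, 14.4]
finger_gap: 0.0534
```

```bash
python3 -m crank '0 0 0.0005 -5 0.02; 0 0 0.0005 -12 0.02; 0 0 0.0005 -20 0.02; 0 0 0.0005 -28 0.02; 0 0 0.0005 -32 0.02; 0 0 0.0005 -32 0.02'; python3 - <<'E'
from h import *
p=cam("wrist"); cv2.imwrite("pics/w3.png",p["color"][:,:,::-1])
T,o=tool(); print(o["joints"].round(2),o["contact_force"].round(1),o["torque"].round(2),T.round(3).tolist())
E
```

```text
t: 7.1
ee_pos: [0.5504, -0.1605, 0.1409]
tcp_rot: [2.902, 1.202, 0.004]
contact_force: [-1.6, -0.1, 14.5]
finger_gap: 0.0537
[ 0.49  0.45 -0.41  1.76  0.21  0.98 -0.79] [ 0.2  0.1 14.7] [0.14 0.45 0.03] [[0.708, 0.707, 0.003, 0.55], [0.707, -0.708, 0.0, -0.161], [0.002, 0.002, -1.0, 0.141], [0.0, 0.0, 0.0, 1.0]]
```

View pics/w3.png

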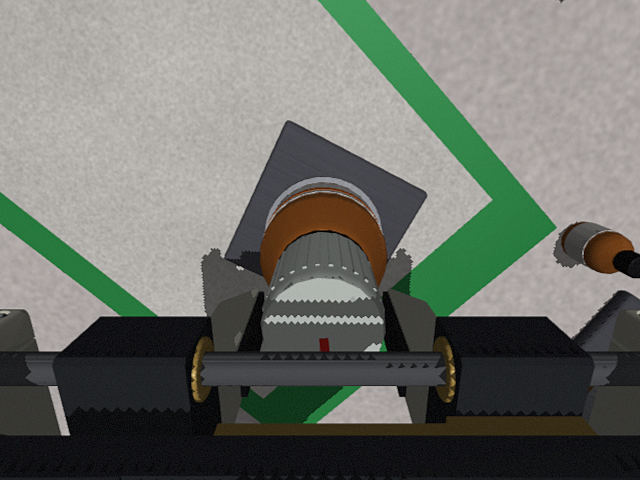

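The stripe is still at (345,324) in the tool view, so the cap turned 32° with the gripper, without slip and still pressed. I'll go on to 63°.

```bash
python3 -m crank '0 0 0 -6 0.02; 0 0 0 -13 0.02; 0 0 0 -20 0.02; 0 0 0 -27 0.02; 0 0 0 -31 0.02; 0 0 0 -31 0.02; 0 0 0 -31 0.02' && python3 -m crank '0 0 -0.003 0 0.02; 0 0 -0.007 0 0.02; 0 0 -0.012 0 0.02; 0 0 -0.018 0 0.02; 0 0 -0.018 0 0.02'; python3 - <<'E'
from h import *
p=cam("wrist"); cv2.imwrite("pics/w4.png",p["color"][:,:,::-1])
T,o=tool(); print(o["joints"].round(2),o["contact_force"].round(1),o["torque"].round(2),T.round(3).tolist())
E
```

```text
t: 8.02
ee_pos: [0.5488, -0.16, 0.1407]
tcp_rot: [-2.476, -1.933, -0.0]
contact_force: [-6.7, 2.4, 18.5]
finger_gap: 0.0535
t: 8.65
ee_pos: [0.549, -0.161, 0.1573]
tcp_rot: [-2.476, -1.933, -0.0]
contact_force: [-1.2, 0.3, -1.2]
finger_gap: 0.0535
[ 0.58  0.45 -0.54  1.73  0.27  1.03 -0.3 ] [-0.4 -0.5 -0.9] [-0.04 -0.02  0.01] [[0.243, 0.97, -0.0, 0.549], [0.97, -0.243, 0.0, -0.161], [0.0, -0.0, -1.0, 0.157], [0.0, 0.0, 0.0, 1.0]]
```

The cap lifts with no force, so it is free. Now lift it clear and measure the tray.

```bash
python3 -m crank '0 0 -0.01 0 0.02; 0 0 -0.03 0 0.02; 0 0 -0.05 0 0.02; 0 0 -0.07 0 0.02; 0 0 -0.085 0 0.02;0 0 -0.09 0 0.02; 0 0 -0.09 0 0.02' && python3 -m crank '0.03 0 -0.02 0 0.02; 0.07 0 -0.03 0 0.02; 0.11 0 -0.03 0 0.02; 0.145 0 -0.03 0 0.02; 0.16 0 -0.03 0 0.02; 0.16 0 -0.03 0 0.02; 0.16 0 -0.03 0 0.02' ; python3 - <<'E'
from h import *
p=cam("wrist"); cv2.imwrite("pics/w5.png",p["color"][:,:,::-1])
T,o=tool(); print(o["joints"].round(2),o["contact_force"].round(1),T.round(3).tolist())
for d in r.cut_out("cap_tray",p)[:2]:
    e,a=ellipse(d["pixels"]); print(round(d["conf"],2),np.round(e),np.round(a,1),onz(p,e,.01).round(4),d["pixels"].sum())
E
```

```text
t: 9.57
ee_pos: [0.549, -0.1613, 0.2472]
tcp_rot: [2.477, 1.933, -0.0]
contact_force: [-0.6, 0.1, -0.6]
finger_gap: 0.0536
t: 10.45
ee_pos: [0.5877, -0.0081, 0.2768]
tcp_rot: [2.478, 1.93, -0.002]
contact_force: [0.0, 0.4, -0.5]
finger_gap: 0.0534
[ 0.35  0.39 -0.61  1.52  0.23  1.31 -0.53] [ 0.6 -0.4 -1.5] [[0.245, 0.969, -0.0, 0.588], [0.969, -0.245, -0.001, -0.008], [-0.001, -0.0, -1.0, 0.277], [0.0, 0.0, 0.0, 1.0]]
0.8 [ 19. 242.] [126.5 144.8] [0.5507 0.1881 0.01  ] 9639
```

View pics/w5.png

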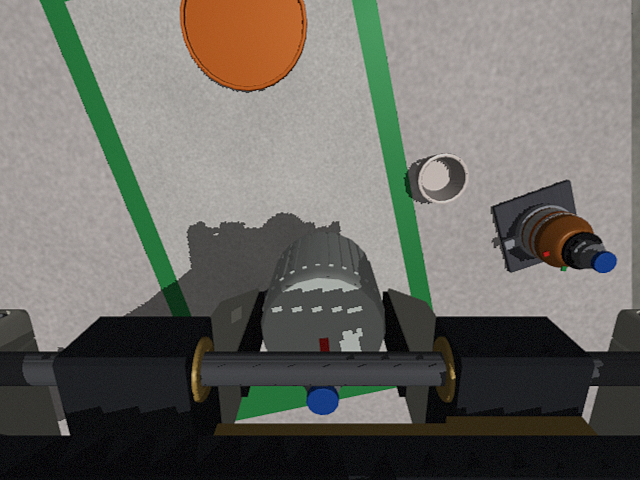

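The cap is upright in the grip at (300,324), and the blue pump head is visible behind it at (402,322). The tray is ahead at about (20,243), partly cut off. The tray estimates agree to within 1 cm, so I'll use (0.551, 0.183).

```bash
python3 -m crank '0.03 -0.014 0 0 0.02; 0.065 -0.03 0 0 0.02; 0.1 -0.047 0.02 0 0.02; 0.135 -0.063 0.05 0 0.02; 0.165 -0.077 0.08 0 0.02; 0.176 -0.083 0.12 0 0.02; 0.176 -0.083 0.16 0 0.02; 0.176 -0.083 0.2 0 0.02; 0.176 -0.083 0.23 0 0.02; 0.176 -0.083 0.237 0 0.02' && python3 -m crank '0 0 0.004 0 0.02; 0 0 0.008 0 0.02; 0 0 0.012 0 0.02; 0 0 0.014 0 0.02; 0 0 0.014 0 0.02'; python3 - <<'E'
from h import *
p=cam("top"); s=p["color"][200:360,120:360,::-1]; q=cam("scene"); s2=q["color"][130:290,240:480,::-1]
cv2.imwrite("pics/t6.png",cv2.resize(np.vstack([s,s2]),None,fx=1.8,fy=1.8,interpolation=cv2.INTER_CUBIC))
T,o=tool(); print(o["contact_force"].round(1),T.round(3).tolist())
E
```

```text
t: 11.8
ee_pos: [0.5494, 0.1831, 0.0385]
tcp_rot: [-2.478, -1.931, 0.005]
contact_force: [0.2, 0.3, -0.8]
finger_gap: 0.0539
t: 12.42
ee_pos: [0.5502, 0.1849, 0.0263]
tcp_rot: [2.477, 1.933, -0.0]
contact_force: [0.4, -0.4, -0.7]
finger_gap: 0.0536
[-0.1  0.6 -0.4] [[0.243, 0.97, 0.0, 0.55], [0.97, -0.243, -0.0, 0.185], [0.0, 0.0, -1.0, 0.026], [0.0, 0.0, 0.0, 1.0]]
```

View pics/t6.png

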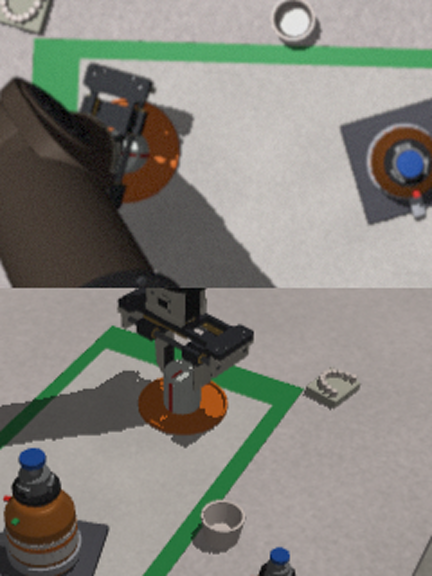

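The cap is over the tray near its centre in both views. I'll lower it in small steps to contact, then release.

```bash
python3 -m crank '0 0 0.001 0 0.02; 0 0 0.002 0 0.02; 0 0 0.002 0 0.02'; python3 -m crank '0 0 0.0005 0 0.02; 0 0 0.001 0 0.02;  0 0 0.001 0 0.02'
```

```text
t: 12.9
ee_pos: [0.5502, 0.1848, 0.0241]
tcp_rot: [-2.477, -1.933, 0.0]
contact_force: [-0.3, 0.4, 0.1]
finger_gap: 0.0537
t: 13.28
ee_pos: [0.5503, 0.185, 0.0238]
tcp_rot: [2.476, 1.933, 0.0]
contact_force: [-1.6, -1.4, 7.8]
finger_gap: 0.0539
```

Contact at 7.8 N, so the rim is on the tray floor. Release, then rise.

```bash
python3 -m crank '0 0 -0.0005 0 0.056; 0 0 -0.0005 0 0.06; 0 0 -0.0005 0 0.07; 0 0 -0.0005 0 0.08; 0 0 -0.0005 0 0.085; 0 0 -0.0005 0 0.085;0 0 -0.0005 0 0.085' && python3 -m crank '0 0 -0.01 0 0.085; 0 0 -0.04 0 0.085; 0 0 -0.08 0 0.085; 0 0 -0.12 0 0.085; 0 0 -0.16 0 0.085; 0 0 -0.2 0 0.085; 0 0 -0.23 0 0.085; 0 0 -0.25 0 0.085; 0 0 -0.25 0 0.085'; python3 - <<'E'
from h import *
p=cam("wrist")
for n,z in (("cap",.065),("cap_tray",.01)):
    for d in r.cut_out(n,p)[:1]:
        e,a=ellipse(d["pixels"]); print(n,round(d["conf"],2),np.round(e),np.round(a,1),onz(p,e,z).round(4))
cv2.imwrite("pics/w7.png",p["color"][:,:,::-1]); T,o=tool(); print(o["joints"].round(2))
p=cam("top"); print([(round(d["conf"],2),onz(p,d["point"],.175).round(4)) for d in r.tip_of("pump_top",p)])
p=cam("scene"); print([(round(d["conf"],2),onz(p,d["point"],.175).round(4)) for d in r.tip_of("pump_top",p)])
E
```

```text
t: 14.15
ee_pos: [0.5502, 0.1849, 0.0237]
tcp_rot: [2.477, 1.933, -0.0]
contact_force: [-0.1, -0.2, 0.4]
finger_gap: 0.085
t: 15.28
ee_pos: [0.5507, 0.1856, 0.2758]
tcp_rot: [2.476, 1.932, 0.005]
contact_force: [1.4, 0.0, -1.4]
finger_gap: 0.085
cap_tray 0.97 [191. 322.] [111.  111.5] [0.5506 0.1885 0.01  ]
[ 0.05  0.39 -0.66  1.54  0.25  1.3  -0.89]
[(0.88, array([ 0.6324, -0.5331,  0.175 ])), (0.44, array([ 0.5413, -0.1609,  0.175 ])), (0.41, array([ 0.8171, -0.1128,  0.175 ]))]
[(0.79, array([ 0.5908, -0.4743,  0.175 ])), (0.56, array([ 0.5532, -0.17  ,  0.175 ])), (0.39, array([ 0.8464, -0.1567,  0.175 ]))]
```

View pics/w7.png

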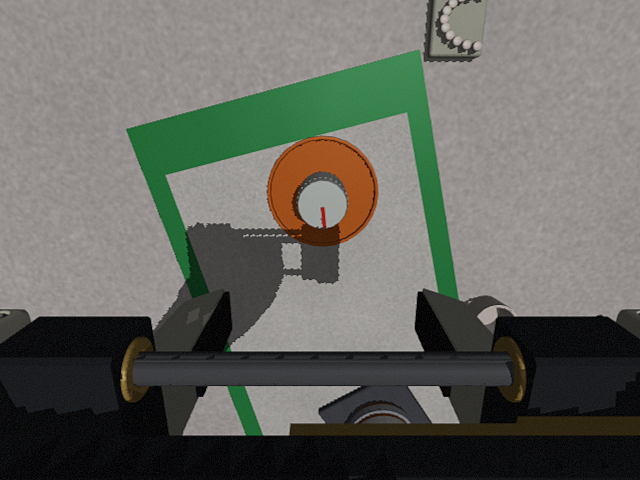

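The cap stands upright in the tray, its top at (203,322) and the tray centre at (191,322). Most of that offset is parallax from the cap's height. Close the fingers and go over the pump.

```bash
python3 -m crank '-0.02 0.005 -0.01 0 0.03; -0.06 0.015 -0.02 0 0; -0.105 0.026 -0.02 0 0; -0.15 0.037 -0.02 0 0; -0.195 0.048 -0.02 0 0; -0.24 0.059 -0.02 0 0; -0.285 0.07 -0.02 0 0; -0.32 0.078 -0.02 0 0; -0.337 0.082 -0.02 0 0; -0.337 0.082 -0.02 0 0' && python3 -m crank '0 0 0 0 0; 0 0 0 0 0;0 0 0 0 0'; python3 - <<'E'
from h import *
p=cam("wrist"); T,o=tool()
m=cv2.inRange(cv2.cvtColor(p["color"],cv2.COLOR_RGB2HSV),(105,120,50),(125,255,255)); m[320:]=0
n,l,st,c=cv2.connectedComponentsWithStats(m)
for i in range(1,n):
    if st[i,4]>150:
        e,a=ellipse(l==i); w=onz(p,e,.175); print(st[i],np.round(e),np.round(a,1),w.round(4),"tool delta",(T[:3,:3].T@(w-T[:3,3])).round(4),p["fx"]*.03/(p["W"][2,3]-.175))
p2=p["color"].copy(); cv2.imwrite("pics/w8.png",p2[:,:,::-1]); print(T[:3,3])
E
```

```text
t: 16.88
ee_pos: [0.5477, -0.1624, 0.2933]
tcp_rot: [-2.478, -1.93, 0.0]
contact_force: [-0.1, 1.4, 0.0]
finger_gap: 0.0001
t: 17.25
ee_pos: [0.548, -0.1609, 0.2939]
tcp_rot: [2.475, 1.935, 0.0]
contact_force: [0.1, -0.6, 0.5]
finger_gap: 0.0004
[622  71  18  26 382] [ 84. 633.] [21.7 27.4] [ 0.7934 -0.1107  0.175 ] tool delta [0.1084 0.2259 0.1189] 38.13769703704712
[ 306  210   36   36 1012] [228. 323.] [35.7 36.1] [ 0.5478 -0.1619  0.175 ] tool delta [-0.0007  0.      0.1188] 38.13769703704712
[ 0.54794262 -0.16119103  0.29383866]
```

View pics/w8.png

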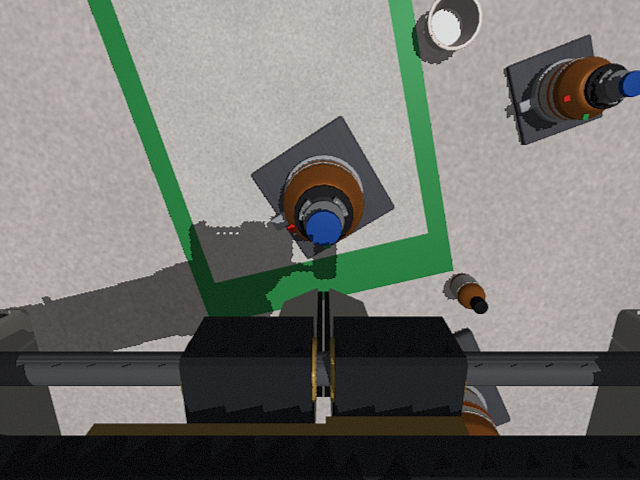

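The pump head at (228,323) is within 1 mm of the tool axis. Now descend and press.

```bash
python3 -m crank '0 0 0.03 0 0; 0 0 0.06 0 0; 0 0 0.09 0 0; 0 0 0.108 0 0; 0 0 0.113 0 0; 0 0 0.113 0 0; 0 0 0.113 0 0' && python3 -m crank '0 0 0.003 0 0; 0 0 0.006 0 0; 0 0 0.009 0 0; 0 0 0.012 0 0; 0 0 0.014 0 0; 0 0 0.014 0 0' && python3 -m crank '0 0 0.0015 0 0; 0 0 0.003 0 0; 0 0 0.0045 0 0; 0 0 0.0045 0 0; 0 0 0.0045 0 0'
```

```text
t: 18.18
ee_pos: [0.5484, -0.162, 0.1817]
tcp_rot: [2.476, 1.932, 0.001]
contact_force: [-0.0, 0.5, -0.7]
finger_gap: 0.0001
t: 18.92
ee_pos: [0.5477, -0.1619, 0.1665]
tcp_rot: [-2.476, -1.933, 0.0]
contact_force: [-0.3, 0.7, 0.1]
finger_gap: 0.0005
t: 19.55
ee_pos: [0.5478, -0.1619, 0.1623]
tcp_rot: [2.477, 1.933, 0.0]
contact_force: [-0.2, -0.2, -0.3]
finger_gap: 0.0004
```

No force at a height where there should be about 14 N, so I'll look.

```bash
python3 - <<'E'
from h import *
p=cam("wrist"); T,o=tool(); q=cam("scene")
print(o["contact_force"],o["joint_torque"].round(1))
a=cv2.resize(p["color"][180:420,200:440],(560,560)); b=cv2.resize(q["color"][180:320,190:330],(560,560),interpolation=cv2.INTER_CUBIC)
cv2.imwrite("pics/x9.png",cv2.resize(np.hstack([a,b])[:,:,::-1],(800,400)))
E
```

```text
[ 0.73035754 -0.83383529 -0.06239988] [  0.  -61.   -6.9 -29.   -0.1   0.   -0. ]
```

View pics/x9.png

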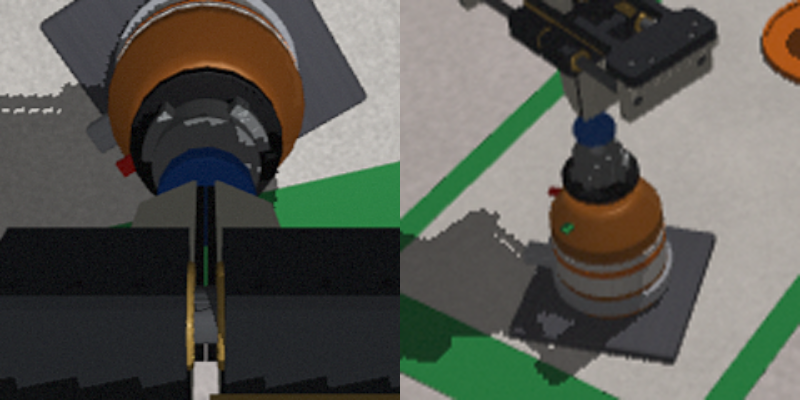

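The closed fingers are right over the blue head and apparently at its surface. I'll keep going down in small steps, watching the force.

```bash
python3 -m crank '0 0 0.001 0 0; 0 0 0.001 0 0; 0 0 0.001 0 0'; python3 -m crank '0 0 0.0015 0 0; 0 0 0.0015 0 0; 0 0 0.0015 0 0'; python3 - <<'E'
from h import *
T,o=tool(); C={}
for n,roi in (("top",(260,320,320,380)),("scene",(200,300,230,300)) ):
    p=cam(n); m=cv2.inRange(cv2.cvtColor(p["color"],cv2.COLOR_RGB2HSV),(105,100,30),(125,255,255)); k=np.zeros_like(m); k[roi[0]:roi[1],roi[2]:roi[3]]=1; m*=k
    ys,xs=np.nonzero(m); print(n,len(xs), xs.min() if len(xs) else 0, xs.max() if len(xs) else 0, ys.min() if len(xs) else 0, ys.max() if len(xs) else 0)
    if n=="scene":
        for z in (.145,.15,.16,.175):
            c=np.array([.5478,-.162,z,1]); v=np.linalg.inv(p["W"])@c; print(z,"proj row,col",p["cy"]+p["fy"]*v[1]/v[2],p["cx"]-p["fx"]*v[0]/v[2])
E
```

```text
t: 20.02
ee_pos: [0.5478, -0.162, 0.1612]
tcp_rot: [-2.477, -1.933, 0.0]
contact_force: [-0.1, 0.1, -0.4]
finger_gap: 0.0001
t: 20.4
ee_pos: [0.5478, -0.162, 0.1597]
tcp_rot: [-2.477, -1.933, 0.0]
contact_force: [1.0, -0.1, 1.0]
finger_gap: 0.0004
top 0 0 0 0 0
scene 118 251 264 220 231
0.145 proj row,col 233.39954742446514 258.7756164284219
0.15 proj row,col 231.6189394877394 258.53488255140496
0.16 proj row,col 228.0218851403218 258.04856952256006
0.175 proj row,col 222.53488579070756 257.30674051046947
```

```bash
cat > blue.py <<'E'
from h import *
p=cam("wrist"); T,o=tool(); print(o["ee_pos"].round(4),o["contact_force"].round(1),p["fx"],p["cy"],p["cx"])
m=cv2.inRange(cv2.cvtColor(p["color"],cv2.COLOR_RGB2HSV),(105,120,20),(125,255,255)); m[:, :260]=0; m[:,400:]=0; m[:200]=0
for y in range(200,360,3):
    x=np.nonzero(m[y])[0]
    if len(x): print(y,x.min(),x.max(),len(x),end=" | ")
print()
V=np.linalg.inv(p["W"])
for z in (.150,.162,.175):
    a=np.linspace(0,2*np.pi,24); P=V@np.c_[.5478+.015*np.cos(a),-.162+.015*np.sin(a),0*a+z,0*a+1].T
    R_=p["cy"]+p["fy"]*P[1]/P[2]; C=p["cx"]-p["fx"]*P[0]/P[2]; print(z,R_.min().round(),R_.max().round(),C.min().round(),C.max().round())
E
python3 blue.py; python3 -m crank '0 0 0.001 0 0; 0 0 0.0015 0 0; 0 0 0.0015 0 0; 0 0 0.0015 0 0'; python3 blue.py
```

```text
[ 0.5478 -0.162   0.1598] [-0.1  0.2 -1. ] 383.5820788406412 241.75814859001426 322.99136353504724
245 284 284 1 | 272 278 334 24 | 275 306 340 35 | 278 302 344 43 | 281 300 346 47 | 284 298 349 52 | 287 296 350 55 | 290 295 351 42 | 293 295 352 20 | 296 294 353 8 | 299 323 323 1 | 302 322 324 3 | 305 322 324 3 | 308 322 324 3 | 311 322 324 3 | 314 322 324 3 | 317 322 324 3 | 320 322 324 3 | 323 322 324 3 | 326 322 324 3 | 329 287 323 3 | 335 362 376 2 | 341 265 265 1 | 347 267 267 1 | 350 298 298 1 | 
0.15 255.0 305.0 296.0 351.0
0.162 263.0 316.0 295.0 353.0
0.175 273.0 329.0 293.0 355.0
t: 21.05
ee_pos: [0.5478, -0.1619, 0.1582]
tcp_rot: [2.477, 1.933, -0.0]
contact_force: [0.6, -0.1, -0.2]
finger_gap: 0.0001
[ 0.5478 -0.162   0.1582] [-0.5  0.  -0.1] 383.5820788406412 241.75814859001426 322.99136353504724
272 314 330 17 | 275 309 339 31 | 278 303 342 40 | 281 301 346 46 | 284 299 348 50 | 287 297 350 54 | 290 295 351 41 | 293 295 352 18 | 296 294 354 8 | 299 323 324 2 | 302 322 324 3 | 305 322 324 3 | 308 322 324 3 | 311 322 323 2 | 314 323 324 2 | 317 293 324 4 | 320 322 324 3 | 323 322 368 4 | 326 323 366 2 | 329 322 324 3 | 341 302 385 2 | 356 337 337 1 | 
0.15 256.0 307.0 296.0 351.0
0.162 264.0 317.0 295.0 353.0
0.175 274.0 331.0 293.0 355.0
```

The visual cues suggest the fingertips are still just above the head: both the wrist and the scene view put the tip about 15 mm higher relative to it than the reported z. I'll continue stepping down to real contact.

```bash
for i in 1; do :; done; python3 -m crank '0 0 0.001 0 0; 0 0 0.002 0 0; 0 0 0.002 0 0; 0 0 0.002 0 0'; python3 - <<'E'
from h import *
# where is the fingertip in the scene picture, compared with its reported position?
p=cam("scene"); T,o=tool(); V=np.linalg.inv(p["W"])
v=V@np.r_[T[:3,3],1]; print(o["ee_pos"],o["contact_force"].round(1),"TCP proj row,col",p["cy"]+p["fy"]*v[1]/v[2],p["cx"]-p["fx"]*v[0]/v[2])
b=p["color"][195:245,232:284]
cv2.imwrite("pics/x10.png",cv2.resize(b[:,:,::-1],None,fx=12,fy=12,interpolation=cv2.INTER_NEAREST))
E
```

```text
t: 21.6
ee_pos: [0.5478, -0.1619, 0.1562]
tcp_rot: [2.477, 1.933, 0.0]
contact_force: [0.0, -0.1, 0.3]
finger_gap: 0.0007
[ 0.54784432 -0.16193565  0.15623301] [-0.2  0.2 -0.1] TCP proj row,col 229.37104294768415 258.26889386811195
```

View pics/x10.png

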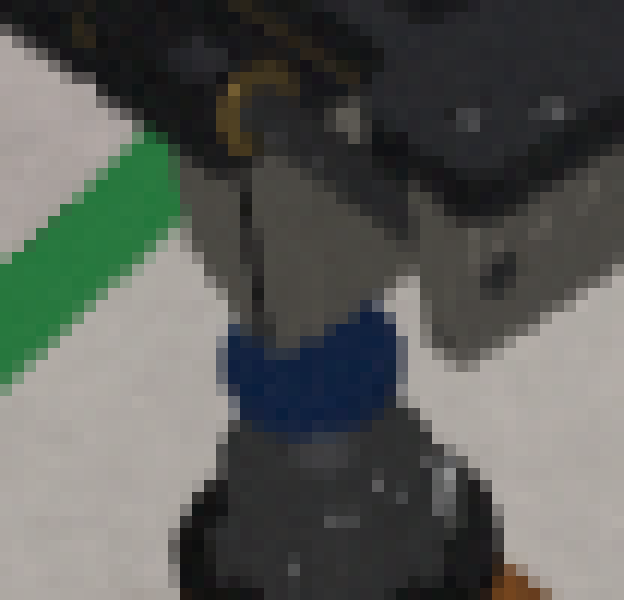

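The fingertip shows at about (224,255) in the scene view, against a reported TCP at row 229. The tips are over the disc and not yet pressing it, and the disc has not moved. Carry on down.

```bash
python3 -m crank '0 0 0.001 0 0; 0 0 0.002 0 0; 0 0 0.002 0 0; 0 0 0.002 0 0'; python3 -m crank '0 0 0.001 0 0; 0 0 0.002 0 0; 0 0 0.002 0 0; 0 0 0.002 0 0'
```

```text
t: 22.15
ee_pos: [0.5478, -0.162, 0.1542]
tcp_rot: [2.477, 1.933, -0.0]
contact_force: [-0.1, 0.2, -0.9]
finger_gap: 0.0003
t: 22.65
ee_pos: [0.5478, -0.162, 0.1522]
tcp_rot: [2.477, 1.933, -0.0]
contact_force: [0.0, 0.0, -0.1]
finger_gap: 0.0001
```

```bash
python3 blue.py
```

```text
[ 0.5478 -0.1619  0.1522] [0.2 0.1 0.5] 383.5820788406412 241.75814859001426 322.99136353504724
248 364 364 1 | 278 311 334 24 | 281 307 341 35 | 284 302 344 43 | 287 300 347 48 | 290 298 350 37 | 293 296 351 18 | 296 294 352 6 | 299 322 323 2 | 302 322 323 2 | 305 323 324 2 | 308 323 324 2 | 311 322 324 3 | 314 322 323 2 | 317 322 324 3 | 320 299 323 3 | 323 322 324 3 | 326 322 323 2 | 329 322 324 3 | 332 322 324 3 | 335 322 324 3 | 341 282 282 1 | 347 338 338 1 | 353 263 263 1 | 356 362 362 1 | 
0.15 260.0 312.0 295.0 352.0
0.162 269.0 323.0 294.0 354.0
0.175 280.0 337.0 292.0 356.0
```

The disc's apparent motion shows it is stationary. By projection the finger ends sit about 20 mm behind the reported TCP, so contact should come at a reported z of about 0.153. Continue.

```bash
python3 -m crank '0 0 0.001 0 0; 0 0 0.002 0 0; 0 0 0.002 0 0; 0 0 0.002 0 0'; python3 -m crank '0 0 0.001 0 0; 0 0 0.002 0 0; 0 0 0.003 0 0; 0 0 0.003 0 0'; python3 -m crank '0 0 0.001 0 0; 0 0 0.002 0 0; 0 0 0.002 0 0; 0 0 0.002 0 0'
```

```text
t: 23.2
ee_pos: [0.5479, -0.162, 0.1503]
tcp_rot: [2.477, 1.933, 0.0]
contact_force: [-0.0, 0.0, 1.4]
finger_gap: 0.0005
t: 23.7
ee_pos: [0.5479, -0.162, 0.1472]
tcp_rot: [2.477, 1.933, 0.0]
contact_force: [0.0, 0.2, 3.1]
finger_gap: 0.0005
t: 24.2
ee_pos: [0.5479, -0.162, 0.1453]
tcp_rot: [2.477, 1.933, 0.0]
contact_force: [0.2, -0.5, 4.5]
finger_gap: 0.0003
```

Contact, with the first-stage spring climbing (1.4, 3.1, 4.5 N). Go on through the first stop to the second.

```bash
python3 -m crank '0 0 0.001 0 0; 0 0 0.002 0 0; 0 0 0.003 0 0; 0 0 0.003 0 0'; python3 -m crank '0 0 0.001 0 0; 0 0 0.002 0 0; 0 0 0.003 0 0; 0 0 0.003 0 0;0 0 0.003 0 0'
```

```text
t: 24.7
ee_pos: [0.548, -0.162, 0.1427]
tcp_rot: [2.476, 1.932, 0.0]
contact_force: [-1.7, -0.0, 9.4]
finger_gap: 0.0001
t: 25.32
ee_pos: [0.548, -0.162, 0.14]
tcp_rot: [2.476, 1.932, 0.0]
contact_force: [-3.1, -0.4, 12.3]
finger_gap: 0.0005
```

```bash
python3 -m crank '0 0 0.001 0 0; 0 0 0.002 0 0; 0 0 0.0025 0 0; 0 0 0.0025 0 0; 0 0 0.0025 0 0'; python3 -m crank '0 0 0.0005 0 0; 0 0 0.001 0 0; 0 0 0.001 0 0; 0 0 0.001 0 0'
```

```text
t: 25.95
ee_pos: [0.5481, -0.162, 0.138]
tcp_rot: [2.476, 1.932, 0.0]
contact_force: [-4.1, 0.3, 16.3]
finger_gap: 0.0005
t: 26.45
ee_pos: [0.5482, -0.162, 0.1378]
tcp_rot: [2.476, 1.931, 0.001]
contact_force: [-7.2, 1.2, 24.0]
finger_gap: 0.0004
```

The second stop is reached: 24 N, with only 0.2 mm more travel. Rise clear and check.

```bash
python3 -m crank '0 0 -0.004 0 0; 0 0 -0.009 0 0; 0 0 -0.014 0 0; 0 0 -0.02 0 0; 0 0 -0.04 0 0; 0 0 -0.07 0 0; 0 0 -0.11 0 0; 0 0 -0.15 0 0; 0 0 -0.156 0 0; 0 0 -0.156 0 0'; python3 -m crank '0 0 0 0 0; 0 0 0 0 0; 0 0 0 0 0; 0 0 0 0 0'; python3 - <<'E'
from h import *
T,o=tool(); p=cam("wrist")
m=cv2.inRange(cv2.cvtColor(p["color"],cv2.COLOR_RGB2HSV),(105,120,50),(125,255,255)); m[320:]=0
n,l,st,c=cv2.connectedComponentsWithStats(m)
for i in range(1,n):
    if st[i,4]>500: e,a=ellipse(l==i); print(np.round(e,1),np.round(a,1),onz(p,e,.175).round(4),T[:3,3])
w=p["color"]; p=cam("top")
for q,z in (("cap",.065),("cap_tray",.01)):
    for d in r.cut_out(q,p)[:1]: e,a=ellipse(d["pixels"]); print(q,d["conf"],onz(p,e,z).round(4))
s=cam("scene")["color"]
cv2.imwrite("pics/end.png",cv2.resize(np.hstack([p["color"][150:360,100:450],s[140:350,170:520]])[:,:,::-1],(800,240)))
E
```

```text
t: 27.7
ee_pos: [0.5475, -0.162, 0.2913]
tcp_rot: [-2.477, -1.932, 0.001]
contact_force: [-0.3, -1.0, -0.8]
finger_gap: 0.0005
t: 28.2
ee_pos: [0.5477, -0.162, 0.2915]
tcp_rot: [-2.476, -1.933, 0.0]
contact_force: [-0.7, -1.1, 1.2]
finger_gap: 0.0003
[227.1 323.3] [35.8 36.6] [ 0.5477 -0.1619  0.175 ] [ 0.54773032 -0.16196244  0.29146097]
cap 0.71 [0.5493 0.1771 0.065 ]
cap_tray 0.77 [0.5493 0.1844 0.01  ]
```

View pics/end.png

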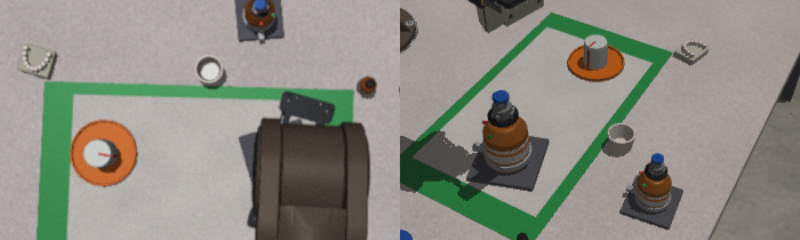

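The last view shows the cap standing upright in the tray and the cup, dropper and stone model in place. The pump head has the same position and size in the wrist view as before the press, so it is up. Handing in.

```bash
python3 -c "
from workcell import r
print(r.job_done())"
```

```text
the job is handed in; nothing more can be done
None
```

The job is done and was handed in at about 28 s of the 56 s allowed; no verdict came back.

**Cap removal:** I pressed the cap down about 9 mm (14–18 N) and turned it 63° counter-clockwise without slip. It lifted free with no force.

**Cap in the tray:** I lowered it until its rim touched the tray floor (7.8 N) and let go. In the last pictures it stands upright. The top camera puts it about 7 mm from the tray's centre, within the 30 mm limit.

**Pump:** I pressed with closed fingers. The force rose through the first stage (1.4–4.5 N) and the second (9–16 N) to a rigid stop at 24 N. After I rose clear, the head looked the same in the wrist picture as before the press, so I take it to be fully up.

**Other objects:** The cup, dropper bottle and stone model looked unmoved. The hand ended clear of everything, with only about 1 N of sensor noise.

**Checks that disagreed:**
- **Pump height:** With the fingers closed, I met the pump head about 23 mm lower in reported tool height than the 175 mm given. The pictures also showed the finger ends about 20 mm behind the reported tool point. I relied on force rather than height for the press.
- **Tray position:** The scene, top and wrist cameras differed by up to about 1 cm on where the tray is.

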